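# Load the ingot moulds into the warmer and switch it on

### The job

Set both black graphite ingot moulds into the firebrick pockets of the warmer that match their shapes, each pressed fully home and lying level, and let go of them. Then throw the red lever on the switch box all the way over, away from the robot, to switch the warmer on. Leave the round mould, the blue pliers and the brass stamp that stand near them where they are.

Things in the scene. Friction and masses are not known exactly. Their poses are not given: they have to be found in the camera images.
- mould_bar: Plain rectangular graphite mould, black, 120 x 52 mm, 42 mm high, about 0.4 kg, with a shallow open channel (12 mm deep) in its top; lies flat on the bench. Origin: centre of its underside; x along its length, z up. Either end may lead.
- mould_tee: T-shaped graphite mould, black, 120 mm long in all, 42 mm high, about 0.36 kg, with an open channel in its top: a stem 40 mm wide from x = -60 to +28 mm and a pouring head 64 mm wide from x = +28 to +60 mm. Lies flat. Origin: centre of the underside of its 120 mm length; x along its length towards the head, z up.
- nest_bar: Fixed steel pan 184 x 104 mm, 14 mm high; origin: centre of its underside, x along its length, z up. Its cream firebrick insert (150 x 92 mm, top 26 mm above the origin) has a rectangular pocket, floor 10 mm above the origin; 124 mm long (x), 55.5 wide, centred in the insert. Insert wedged within 8 mm either way along x of the pan, NOT in this reading: see or feel it.
- nest_tee: Fixed steel pan 184 x 104 mm, 14 mm high; origin: centre of its underside, x along its length, z up. Its cream firebrick insert (150 x 92 mm, top 26 mm above the origin) has a T-shaped pocket, floor 10 mm above the origin; 124 mm long: stem 43.5 wide from x -62 to 26, head 67.5 wide to +62. Insert wedged within 8 mm either way along x of the pan, NOT in this reading: see or feel it.
- warmer: Grey fixed warmer box, 240 x 270 x 46 mm, carrying the two nest pans 120 mm apart along its y; which is on which side varies. Origin: centre of underside. A mould goes into its pocket 16 mm, underside on the pocket floor; the T with its x along the pan's x. Each insert is shifted along x independently, sideways centred, and does not move.
- power (a joint): Red toggle lever on the grey switch box, rad: 0 = off (leaning towards the robot), 1.0 = on (leaning away). It swings about a level axis and stays where it is left.
- power_tip (a point): Top end of the red lever, 80 mm long. It moves with the lever; its frame's x, when the lever is upright, is the direction in which the lever is thrown to switch on.
- power_base: The fixed grey block in which the red lever pivots; origin: centre of its underside, x the direction in which the lever is thrown to switch on.
- round_mould: Bystander: round black graphite mould, 64 mm across, 28 mm high; origin: centre of its underside.
- pliers: Bystander: blue-handled pliers, about 160 mm long, lying flat; origin near the pivot, at bench level.
- brass_stamp: Bystander: upright brass stamp, 42 mm across, 82 mm high; origin: centre of its foot.
There are look-alikes about, which are no part of the job. What is shaped like the power_base but green is not meant. What is shaped like the mould_tee but turquoise is not meant.

How it is judged (in metres and radians):
On the way, in this order (a step that is already met when the one before it is completed fails the run):
1. both moulds are seated in their matching pockets and released, the lever still off (x of mould_bar in the frame of nest_bar between -0.014 and 0.014 m and y of mould_bar in the frame of nest_bar between -0.006 and 0.006 m and z of mould_bar in the frame of nest_bar between 0.006 and 0.0135 m and angle between each of mould_bar, mould_tee's own z axis and vertical below 0.05 rad and angle between the x axis of mould_bar and the x axis of nest_bar, either way round below 0.08 rad and linear speed of each of mould_bar, mould_tee below 0.02 m/s and contact force between the fingers and mould_bar below 0.2 N and x of mould_tee in the frame of nest_tee between -0.014 and 0.014 m and y of mould_tee in the frame of nest_tee between -0.006 and 0.006 m and z of mould_tee in the frame of nest_tee between 0.006 and 0.0135 m and angle between the x axis of mould_tee and the x axis of nest_tee, either way round below 0.08 rad and contact force between the fingers and mould_tee below 0.2 N and value of joint power below 0.5 rad), for 0.2 s.
2. the lever is thrown to on (value of joint power above 0.85 rad), for 0.2 s.
At the end, for the whole second after the job is handed in: Each mould in its own nest: underside 6 to 13.5 mm above the pan origin, within 14 mm (x) and 6 mm (y) of it, level within 0.05 rad, aligned within 0.08 rad, at rest, released. Lever above 0.85 rad, thrown only after both moulds were seated (x of mould_bar in the frame of nest_bar between -0.014 and 0.014 m and y of mould_bar in the frame of nest_bar between -0.006 and 0.006 m and z of mould_bar in the frame of nest_bar between 0.006 and 0.0135 m and angle between each of mould_bar, mould_tee's own z axis and vertical below 0.05 rad and angle between the x axis of mould_bar and the x axis of nest_bar, either way round below 0.08 rad and linear speed of each of mould_bar, mould_tee below 0.02 m/s and contact force between the fingers and mould_bar below 0.2 N and x of mould_tee in the frame of nest_tee between -0.014 and 0.014 m and y of mould_tee in the frame of nest_tee between -0.006 and 0.006 m and z of mould_tee in the frame of nest_tee between 0.006 and 0.0135 m and angle between the x axis of mould_tee and the x axis of nest_tee, either way round below 0.08 rad and contact force between the fingers and mould_tee below 0.2 N and value of joint power above 0.85 rad); the robot touches nothing.
It fails at once if the round mould, the pliers or the brass stamp was shifted by more than 30 mm (distance of any of round_mould, pliers, brass_stamp from where it was at the start of the episode above 0.03 m).
It also fails if it takes over 69 s, if anything falls off the work surface, if the arm or the gripper's body presses on something with over 40 N, if the wrist force passes 120 N, or if a joint passes its speed limit or range.

### The arm

A 6-joint arm with a two-finger parallel gripper is mounted at the origin on the work surface. World frame = base frame: x ahead of the robot, y to its left, z up, the work surface at z = 0. Lengths are in mm, angles in rad, forces in N, time in s.
With the tool pointing down it reaches from about 350 to 775 mm from the base axis. Payload 7.3 kg.
Tool frame: the origin (TCP) lies on the centre line of the jaws, within the pads' length; the fingertips stand 14 mm ahead of it and the grasp point (between the pads) lies 5 mm behind it; z points along the fingers, y is the line along which they close (so a half turn about z gives the same grasp; the last joint's range is limited). The gripper opens to 92 mm and grips with 3 to 60 N. Pads are 19 mm wide; open, the fingers measure 130 mm over their backs; the gripper's body (75 mm by 190 mm) begins 47 mm behind the grasp point.
Start: joints at [-1.302, 0.342, 1.524, -0, 1.275, -0.146], TCP at [211.602, -480.487, 240.741] pointing down, gripper open.
Joint ranges: [-2.53, 2.53], [-0.77, 2.02], [0.04, 2.7], [-1, 4.14], [0.28, 2.66], [-3.11, 3.11]. Speed limits (rad/s): [2.57, 2.57, 3.14, 3.14, 3.14, 3.14].

### API

Orientations are given as [roll, pitch, yaw] about the fixed x, y, z axes, in that order (R = Rz(yaw) Ry(pitch) Rx(roll)).
In Python, from plant import get_obs, capture, bot, spot_in, trace, pinpoint gives the robot as it stands.
- The arm moves only by the tool play_rows, never from a script. Its argument "rows" is a list of rows, each a list of 2 entries, a list of its own where there are three numbers: the shift along the world's x, y, z in units of 3 cm (1.0 is 3 cm), then the turn, a rotation vector about the world's x, y, z in units of 8 degrees (1.0 is 8 degrees). A call has 1 to 12 rows; each row shifts and turns the commanded pose from where the row before left it; what a row does not reach is not made up. A row lasts 1/8 s, in which the tool goes at most 62.5 mm and 10.7 degrees, less where a joint would pass 70% of its speed; a pose out of reach is approached as far as the arm can. A call with a number of a shift or a turn outside -1 to 1 is refused whole. A call with a gripper value outside its range is refused whole. "hand" is the opening, from -1 (shut) to 1 (fully open), set as the call begins (left out, the last holds). The fingers move at their own pace and stop on an object; the grip force is fixed at half the most. Time passes only in rows, so rows that do not move let the fingers close. It gives the time, the measured TCP pose, the force, the opening and the grip force at its end, in the units of the state.
- get_obs(): the state, without advancing time (a new reading comes with each control period).
- capture(name): name is "scene" or "top" or "wrist"; returns a dict with "frame" (420x560x3 uint8, red, green, blue), "fov_y" (degrees; the focal length in pixels is half the picture's height over the tangent of half this angle, whatever the lens; pixels are square), "cx", "cy" (the principal point, pixels), "rvec" (rotation vector, rad) and "tvec" (3), from world to camera coordinates, as OpenCV has them; the wrist camera has in their place "hand_eye" (4x4, takes a point from camera to tool coordinates, whose origin is the TCP and whose axes are the flange's). Camera axes: x right, y down, z forward; pixel columns grow to the right and rows downward; lengths in mm; the calibration is good to about 2 mm. A picture is of the moment at which its call begins: read the wrist's pose just before it. There is no depth.
- bot.close_job(): hands the job in; it is judged then, once.
Trained networks look in the newest picture that a camera, given by its name, has taken for a name from the list of things; names that differ only in an ending like _2 or _b are one class to them, and where a whole thing is asked for, a point or a joint stands for the part that bears it (a point fixed in the world has none). Each returns a list of dicts, best first, with "p" (0 to 1); they miss things now and then, are a little off and sometimes report something else, mostly with a low value. They report only what shows in the picture. A call takes as long as a camera call. They do not tell look-alikes from the thing itself.
- spot_in(query, camera): "at" ([row, column] in pixels, amid what is visible of it).
- trace(query, camera): "mask" (420x560 bool, what is visible of it) and "at" ([row, column] in pixels, amid what is visible of it).
- pinpoint(query, camera): "at" ([row, column] in pixels: a listed point, or the origin of a listed thing).
The state is a dict: "time": time; "joint_positions": joint angles; "dq": joint speeds; "tau": joint torques, N m; "tool_pos": TCP position; "tcp_rot": TCP orientation; "contact_force": force on the tool from outside, world axes, zero at the start; "moment": the same for the moment, N m; "grip_width": finger opening in mm; "finger_force": force on a finger pad.
Only numpy, scipy, OpenCV 4.12 (cv2) and the standard library are available. Lean on these libraries where they do the work, as an engineer would, in place of code of your own. Each camera call takes 0.05 s, during which the arm holds its last target. There are 200 camera calls.

## Working session

There is one attempt and no reset: what is moved stays moved. The work goes in short steps, Python scripts to look and compute and a tool call to move; the robot and the scene stay as the last step left them, time stands still between calls to the robot, and variables do not carry over. Pictures are saved under pics/ and viewed, at most 10 in all, crops included, and the job is handed in when it is done.

Besides the shell and the picture viewer there is one more tool, called after "Emit:" by a JSON object that holds its "fn" and its "kwargs", one argument or row to a line. play_rows: Moves the arm, as the interface text tells. Shifts and turns lie within -1 to 1; 1 stands for 3 cm of shift or 8 degrees of turn. Its arguments: {"type":"object","properties":{"rows":{"type":"array"},"hand":{"type":"number"}},"required":["rows"]}

```bash
mkdir -p pics; cat > h.py <<'E'
import numpy as np, cv2
from plant import get_obs, capture, bot, spot_in, trace, pinpoint
from scipy.spatial.transform import Rotation as R
def cam(name):
    o=get_obs(); c=capture(name); f=c["frame"].shape[0]/2/np.tan(np.radians(c["fov_y"])/2)
    K=np.array([[f,0,c["cx"]],[0,f,c["cy"]],[0,0,1]])
    if "hand_eye" in c:
        T=np.eye(4);T[:3,:3]=R.from_euler("xyz",o["tcp_rot"]).as_matrix();T[:3,3]=o["tool_pos"]
        W=T@np.array(c["hand_eye"]); Rw,C=W[:3,:3],W[:3,3]
    else:
        r=cv2.Rodrigues(np.array(c["rvec"],float))[0]; Rw=r.T; C=-r.T@np.array(c["tvec"],float).ravel()
    return dict(f=c["frame"],K=K,Rw=Rw,C=C)
def w(c,at,z):
    at=np.atleast_2d(at).astype(float)
    d=np.c_[at[:,1],at[:,0],np.ones(len(at))]@np.linalg.inv(c["K"]).T@c["Rw"].T
    return c["C"]+d*((z-c["C"][2])/d[:,2])[:,None]
def px(c,P):
    q=(np.atleast_2d(P)-c["C"])@c["Rw"]@c["K"].T
    return q[:,:2]/q[:,2:]   # col,row
def save(im,n): cv2.imwrite("pics/"+n,im[:,:,::-1])
E
python3 - <<'E'
from h import *
np.set_printoptions(precision=1,suppress=True)
ims=[]
for n in("top","scene"):
    c=cam(n); ims.append(c["f"]); print(n,c["C"],c["Rw"][:,2])
    for q in["mould_bar","mould_tee","nest_bar","nest_tee","warmer","power_base","power_tip","round_mould","pliers","brass_stamp"]:
        z={"warmer":0,"nest_bar":46,"nest_tee":46,"power_tip":80}.get(q,0)
        for d in pinpoint(q,n)[:3]: print(q,np.array(d["at"]),round(d["p"],2),w(c,d["at"],z)[0])
save(ims[0],"top.png");save(ims[1],"scene.png")
E
```

```text
top [ 344.9  -13.7 1588.8] [ 0.1 -0.  -1. ]
mould_bar [154.2 358.5] 0.96 [ 608.7 -233.7    0. ]
mould_tee [208.4 366.5] 0.79 [ 441.6 -253.5    0. ]
mould_tee [260.6 353.4] 0.7 [ 284.  -209.3    0. ]
warmer [153.7 256. ] 0.97 [616.1  80.9   0. ]
power_base [170.5 134.6] 0.73 [571.  453.3   0. ]
power_base [211.5 167.3] 0.71 [443.4 353.6   0. ]
power_base [251.7 145.9] 0.63 [322.5 418.8   0. ]
power_tip [217.9 161.3] 0.48 [420.2 352.5  80. ]
power_tip [178.8 132.5] 0.45 [535.4 435.9  80. ]
power_tip [266.8 141. ] 0.45 [280.7 411.1  80. ]
round_mould [167.8 423.3] 0.66 [ 563.  -431.1    0. ]
pliers [210.5 414.9] 0.97 [ 432.5 -400.8    0. ]
brass_stamp [152.9 175.2] 0.46 [623.1 328.8   0. ]
scene [ 996.6 -372.9 1002. ] [-0.5  0.3 -0.8]
mould_bar [331.8 229.7] 0.82 [ 610.3 -237.1    0. ]
mould_tee [283.2 185.3] 0.72 [ 442.1 -257.7    0. ]
mould_tee [230.4 167.7] 0.71 [ 278.5 -218.4    0. ]
warmer [259.1 331.8] 0.94 [603.4  72.4   0. ]
warmer [146.1 364.3] 0.32 [362.5 405.2   0. ]
power_base [184.3 425.1] 0.93 [575.  440.2  -0. ]
power_base [138.  355.5] 0.86 [321.  407.2   0. ]
power_base [171.2 368.4] 0.68 [443.5 346.3   0. ]
power_tip [142.1 365. ] 0.49 [402.9 355.2  80. ]
power_tip [158.2 418.3] 0.49 [534.3 428.7  80. ]
power_tip [106.3 348.7] 0.41 [263.7 418.2  80. ]
round_mould [362.7 142.3] 0.86 [ 555.4 -429.5    0. ]
pliers [315.2 126.9] 0.93 [ 433.3 -408.8    0. ]
brass_stamp [214.2 408.1] 0.68 [619.6 326.5   0. ]
```

View pics/top.png

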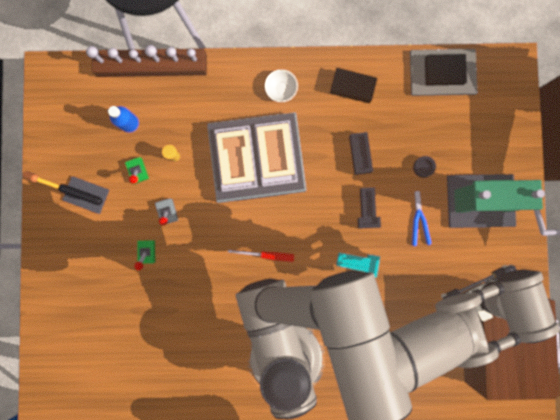

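View pics/scene.png

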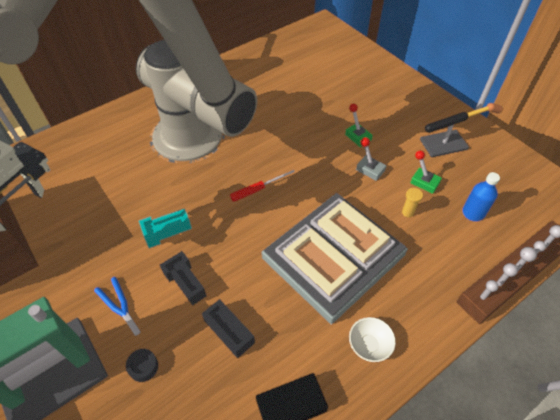

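Top view: the bar is at row 154, col 360. The black tee is at (208,367), with the turquoise look-alike at (263,357). The grey switch base is at (211,167), with green ones at (170,135) and (252,146). The nests are at about (158,236) for the T and (152,275) for the bar. I'll crop close to confirm.

```bash
python3 - <<'E'
from h import *
np.set_printoptions(precision=1,suppress=True)
c=cam("top"); f=c["f"]
a=cv2.resize(f[105:235,200:390],None,fx=4,fy=4,interpolation=cv2.INTER_CUBIC); save(a,"crop.png")
for q,z in(("mould_bar",42),("mould_tee",42),("warmer",46)):
    for d in trace(q,"top")[:2]:
        p=np.argwhere(d["mask"]); P=w(c,p,z)[:,:2]
        col=f[d["mask"]].mean(0)
        r=cv2.minAreaRect(P.astype(np.float32)); print(q,d["p"],col,r)
E
```

```text
mould_bar 0.79 [85.6 69.6 66.1] ((606.7432861328125, -235.73648071289062), (124.4201431274414, 58.24103546142578), 6.8467793464660645)
mould_bar 0.36 [199.7 184.  185.1] ((610.9779052734375, 16.979637145996094), (190.30252075195312, 106.45421600341797), 5.678605079650879)
mould_tee 0.98 [88.8 72.  68.3] ((444.71148681640625, -255.6817169189453), (68.23371124267578, 122.00668334960938), 88.9398193359375)
mould_tee 0.57 [ 49.3 170.9 166.1] ((286.5080871582031, -218.20767211914062), (120.05086517333984, 52.32908248901367), 76.64291381835938)
warmer 0.72 [121.9 109.8 109. ] ((599.3643798828125, 76.89312744140625), (245.51681518554688, 270.068359375), 6.905384540557861)
```

View pics/crop.png

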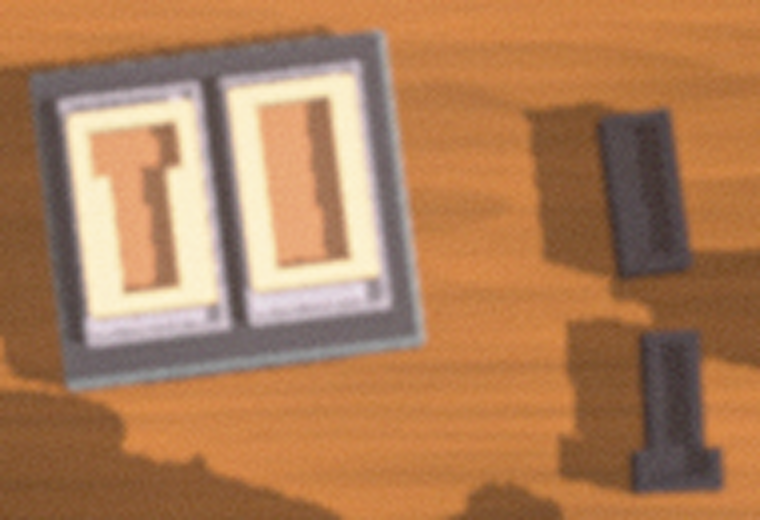

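```bash
python3 - <<'E'
from h import *
np.set_printoptions(precision=2,suppress=True)
o=get_obs(); print(o["tcp_rot"],o["tool_pos"],o["time"]);M=R.from_euler("xyz",o["tcp_rot"]).as_matrix();print(M)
c=cam("wrist"); print(capture("wrist")["hand_eye"],c["K"][0,0])
E
```

```text
[3.14 0.   0.41] [ 211.61 -480.49  240.73] 1.3
[[ 0.92  0.4   0.  ]
 [ 0.4  -0.92 -0.  ]
 [-0.    0.   -1.  ]]
[[   0.     -0.96   -0.28   75.54]
 [   1.      0.      0.     -0.28]
 [  -0.     -0.28    0.96 -144.1 ]
 [   0.      0.      0.      1.  ]] 292.99755313088605
```

Emit:
{"fn": "play_rows", "kwargs": {
  "rows": [
    [[0.9,0.7,0.5],[0,0,0]],
    [[0.9,0.7,0.5],[0,0,0]],
    [[0.9,0.7,0.5],[0,0,0]],
    [[0.9,0.7,0.5],[0,0,0]],
    [[0.9,0.7,0],[0,0,0]],
    [[0.9,0.7,0],[0,0,0]],
    [[0.9,0.7,0],[0,0,0]],
    [[0.9,0.7,0],[0,0,0]],
    [[0.9,0.7,0],[0,0,0]],
    [[0.9,0.7,0],[0,0,0]],
    [[0,0,0],[0,0,0]]
  ],
  "hand": 1
}}

```text
time: 2.78
tool_pos: [482.9, -269.0, 300.5]
tcp_rot: [-3.141, -0.0, 0.418]
contact_force: [0.3, -0.4, -0.1]
grip_width: 91.7
finger_force: 0.0
```

```bash
cat > fit.py <<'E'
from h import *
from scipy.optimize import minimize
from scipy.ndimage import distance_transform_edt as edt
SH={"mould_bar":[(-60,-26),(60,-26),(60,26),(-60,26)],
"mould_tee":[(-60,-20),(28,-20),(28,-32),(60,-32),(60,32),(28,32),(28,20),(-60,20)]}
def sil(c,shape,pose,z0=0,s=4):
    x,y,a=pose; S=np.array(shape,float); r=np.array([[np.cos(a),-np.sin(a)],[np.sin(a),np.cos(a)]])
    P=S@r.T+[x,y]; im=np.zeros(c["f"].shape[:2],np.uint8); pts=[]
    for z in(z0,z0+42): pts.append(px(c,np.c_[P,np.full(len(P),z)]))
    def fp(q): cv2.fillPoly(im,[np.round(q*16).astype(np.int32)],1,shift=4)
    fp(pts[0]);fp(pts[1])
    for i in range(len(P)):
        j=(i+1)%len(P); fp(np.array([pts[0][i],pts[0][j],pts[1][j],pts[1][i]]))
    return im.astype(bool)
def fit(c,name,mask,p0,z0=0):
    cost=lambda p:(lambda s:1-(s&mask).sum()/(s|mask).sum())(sil(c,SH[name],(p[0],p[1],p[2]/100),z0))
    q=np.array([p0[0],p0[1],p0[2]*100])
    for st in(8,3,1):
        q=minimize(cost,q,method="Nelder-Mead",options=dict(initial_simplex=np.vstack([q]+[q+st*e for e in np.eye(3)]))).x
    return q[0],q[1],q[2]/100,1-cost(q)
E
python3 - <<'E'
from fit import *
np.set_printoptions(precision=3,suppress=True)
print(get_obs()["joint_positions"])
c=cam("wrist"); f=c["f"].copy()
for q,p0 in(("mould_bar",(608,-235,.12)),("mould_tee",(443,-255,3.12))):
    for d in trace(q,"wrist")[:3]:
        m=d["mask"]; ys,xs=np.where(m); edge=[ys.min(),ys.max(),xs.min(),xs.max()]
        print(q,d["p"],d["at"],f[m].mean(0),edge)
        if abs(w(c,d["at"],20)[0][:2]-p0[:2]).max()<60:
            r=fit(c,q,m,p0); print(r); s=sil(c,SH[q],r[:3]).astype(np.uint8)
            cs,_=cv2.findContours(s,0,1); cv2.drawContours(f,cs,-1,(255,0,0),1)
save(f,"w1.png")
E
```

```text
[-0.647  0.356  1.338  0.     1.448  0.506]
mould_bar 0.6 [80.3, 298.3] [68.017 66.269 66.949] [np.int64(27), np.int64(135), np.int64(264), np.int64(330)]
(np.float64(609.0363571197224), np.float64(-236.11819725461055), np.float64(0.12095846907864655), np.float64(0.9548311990686845))
mould_tee 0.95 [208.2, 259.7] [58.095 54.968 54.656] [np.int64(158), np.int64(247), np.int64(224), np.int64(287)]
(np.float64(442.5380433131187), np.float64(-253.83406169095267), np.float64(3.1725736235853033), np.float64(0.9646345570899293))
mould_tee 0.83 [277.1, 216.7] [ 54.085 127.717 119.654] [np.int64(265), np.int64(321), np.int64(202), np.int64(236)]
```

View pics/w1.png

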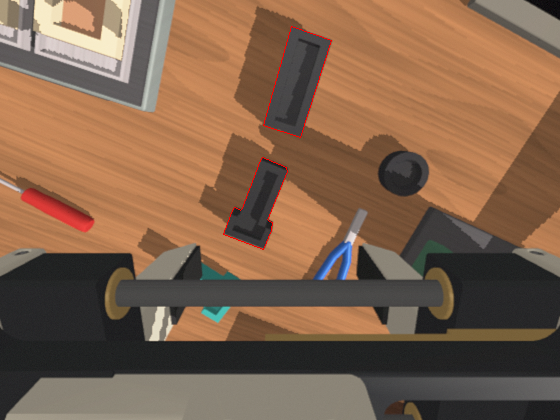

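The wrist view shows the fit outlines hugging both black moulds: the bar around (80,298) and the tee around (208,260). The turquoise one at (277,217) is left out. Now I'll go for the bar.

Emit:
{"fn": "play_rows", "kwargs": {
  "rows": [
    [[0.84,0.22,-0.6],[0,0,-0.426]],
    [[0.84,0.22,-0.6],[0,0,-0.426]],
    [[0.84,0.22,-0.6],[0,0,-0.426]],
    [[0.84,0.22,-0.6],[0,0,-0.426]],
    [[0.84,0.22,-0.6],[0,0,-0.426]],
    [[0,0,-1],[0,0,0]],
    [[0,0,-1],[0,0,0]],
    [[0,0,-1],[0,0,0]],
    [[0,0,-1],[0,0,0]],
    [[0,0,-1],[0,0,0]],
    [[0,0,-0.87],[0,0,0]],
    [[0,0,0],[0,0,0]]
  ]
}}

```text
time: 4.42
tool_pos: [605.6, -237.9, 32.6]
tcp_rot: [-3.139, 0.004, 0.116]
contact_force: [-0.1, 0.1, -0.1]
grip_width: 91.9
finger_force: 0.0
```

Emit:
{"fn": "play_rows", "kwargs": {
  "rows": [
    [[0,0,0],[0,0,0]],
    [[0,0,0],[0,0,0]],
    [[0,0,0],[0,0,0]],
    [[0,0,0],[0,0,0]],
    [[0,0,0],[0,0,0]],
    [[0,0,0],[0,0,0]]
  ],
  "hand": -1
}}

```text
time: 5.18
tool_pos: [607.7, -237.5, 35.0]
tcp_rot: [3.141, -0.0, 0.118]
contact_force: [-0.2, 0.1, 3.5]
grip_width: 51.2
finger_force: 30.0
```

Emit:
{"fn": "play_rows", "kwargs": {
  "rows": [
    [[0,0,1],[0,0,0]],
    [[0,0,1],[0,0,0]],
    [[0,0,1],[0,0,0]],
    [[-0.47,1,0.65],[0,0,0]],
    [[-0.47,1,0.65],[0,0,0]],
    [[-0.47,1,0.65],[0,0,0]],
    [[-0.47,1,0.65],[0,0,0]],
    [[-0.47,1,0.65],[0,0,0]],
    [[-0.47,1,0.65],[0,0,0]],
    [[-0.47,1,0.65],[0,0,0]],
    [[-0.47,1,0.65],[0,0,0]],
    [[-0.47,1,0.65],[0,0,0]]
  ]
}}

```text
time: 6.68
tool_pos: [479.6, 33.5, 299.8]
tcp_rot: [-3.141, 0.002, 0.117]
contact_force: [1.0, 0.1, -4.9]
grip_width: 51.6
finger_force: 30.0
```

Emit:
{"fn": "play_rows", "kwargs": {
  "rows": [
    [[0,0,0],[0,0,0]],
    [[0,0,0],[0,0,0]]
  ]
}}

```text
time: 6.92
tool_pos: [480.4, 32.3, 299.3]
tcp_rot: [3.141, 0.002, 0.118]
contact_force: [0.4, -0.5, -4.7]
grip_width: 51.7
finger_force: 30.0
```

```bash
python3 - <<'E'
from fit import *
np.set_printoptions(precision=3,suppress=True)
o=get_obs();print(o["tool_pos"],o["tcp_rot"],o["grip_width"])
c=cam("wrist"); f=c["f"]
import pickle; pickle.dump(c,open("w2.pkl","wb"))
for q in("nest_bar","nest_tee"):
    for d in pinpoint(q,"wrist")[:2]: print(q,d["p"],d["at"],w(c,d["at"],46)[0])
for d in trace("warmer","wrist")[:1]:
    P=w(c,np.argwhere(d["mask"]),46)[:,:2].astype(np.float32); print(cv2.minAreaRect(P))
save(cv2.resize(f[:300],(800,428),interpolation=cv2.INTER_CUBIC),"w2.png")
E
```

```text
[480.416  32.28  299.267] [3.141 0.002 0.118] 51.732033827666015
nest_bar 0.47 [212.1, 24.5] [398.431 384.259  46.   ]
((588.9959716796875, 76.76061248779297), (209.0830841064453, 264.4129943847656), 6.763768672943115)
```

View pics/w2.png

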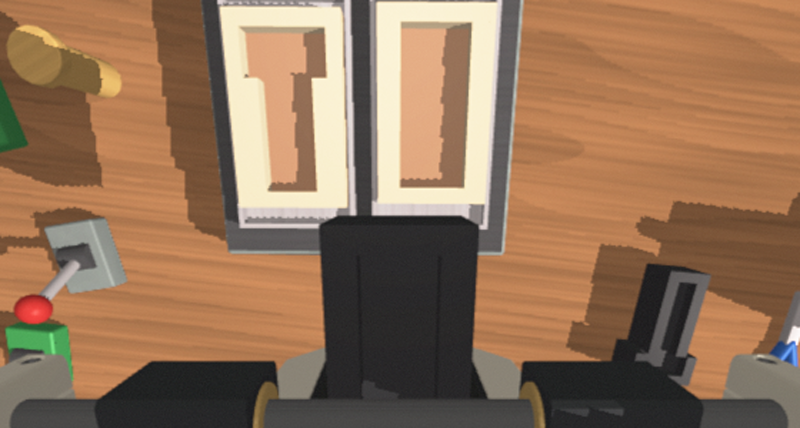

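The view shows the T insert on the left (crop cols 220–350) and the bar insert on the right (370–500), both fully visible. The bar hangs level in the jaws. I'll fit the inserts next.

```bash
cat > ins.py <<'E'
from fit import *
POC={"bar":[(-62,-27.75),(62,-27.75),(62,27.75),(-62,27.75)],
"tee":[(-62,-21.75),(26,-21.75),(26,-33.75),(62,-33.75),(62,33.75),(26,33.75),(26,21.75),(-62,21.75)]}
OUT=[(-75,-46),(75,-46),(75,46),(-75,46)]
def ring(c,n,p,z=72,hole=True):
    x,y,a=p; r=np.array([[np.cos(a),-np.sin(a)],[np.sin(a),np.cos(a)]])
    im=np.zeros(c["f"].shape[:2],np.uint8)
    for S,v in((OUT,1),(POC[n],0))[:2 if hole else 1]:
        P=np.array(S)@r.T+[x,y]; cv2.fillPoly(im,[np.round(px(c,np.c_[P,np.full(len(P),z)])*16).astype(np.int32)],v,shift=4)
    return im.astype(bool)
def fitins(c,n,p0):
    h=cv2.cvtColor(c["f"],cv2.COLOR_RGB2HSV); f=c["f"].astype(int)
    m=(f.min(2)>120)&(f[...,0]-f[...,2]>18)&(f[...,0]-f[...,2]<90)
    reg=cv2.dilate(ring(c,n,p0,hole=False).astype(np.uint8),np.ones((9,9)))>0
    m&=reg
    cost=lambda p:(lambda s:1-(s&m).sum()/(s|m).sum())(ring(c,n,(p[0],p[1],p[2]/100)))
    q=np.array([p0[0],p0[1],p0[2]*100])
    for st in(6,3,1): q=minimize(cost,q,method="Nelder-Mead",options=dict(initial_simplex=np.vstack([q]+[q+st*e for e in np.eye(3)]))).x
    return (q[0],q[1],q[2]/100),1-cost(q)
E
python3 - <<'E'
from ins import *
import pickle
c=pickle.load(open("w2.pkl","rb"));f=c["f"].copy()
for n,p0 in(("bar",(612,17,.119)),("tee",(597,137,.119))):
    p,s=fitins(c,n,p0); print(n,p,s)
    cs,_=cv2.findContours(ring(c,n,p).astype(np.uint8),cv2.RETR_CCOMP,1); cv2.drawContours(f,cs,-1,(255,0,0),1)
save(cv2.resize(f[:170,120:400],None,fx=2.8,fy=2.8,interpolation=cv2.INTER_NEAREST),"w2f.png")
E
```

```text
bar (np.float64(615.1826229675908), np.float64(19.913530607591262), np.float64(0.11135377287626054)) 0.9093183239524703
tee (np.float64(598.2613506971236), np.float64(138.17386328928757), np.float64(0.12008339830354085)) 0.83420523138833
```

View pics/w2f.png

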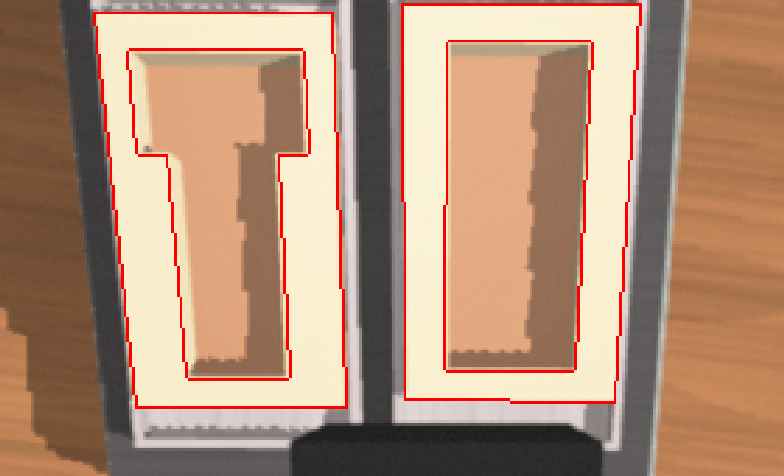

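Emit:
{"fn": "play_rows", "kwargs": {
  "rows": [
    [[0.888,-0.093,-0.5],[0,0,0]],
    [[0.888,-0.093,-0.5],[0,0,0]],
    [[0.888,-0.093,-0.5],[0,0,0]],
    [[0.888,-0.093,-0.5],[0,0,0]],
    [[0.888,-0.093,-0.5],[0,0,0]],
    [[0,0,-1],[0,0,0]],
    [[0,0,-1],[0,0,0]],
    [[0,0,-1],[0,0,0]],
    [[0,0,-0.6],[0,0,0]],
    [[0,0,0],[0,0,0]],
    [[0,0,0],[0,0,0]],
    [[0,0,0],[0,0,0]]
  ]
}}

```text
time: 8.62
tool_pos: [614.6, 18.4, 118.2]
tcp_rot: [3.141, -0.002, 0.117]
contact_force: [0.5, 0.4, -4.9]
grip_width: 51.5
finger_force: 30.0
```

Emit:
{"fn": "play_rows", "kwargs": {
  "rows": [
    [[0,0,-0.15],[0,0,0]],
    [[0,0,-0.15],[0,0,0]],
    [[0,0,-0.1],[0,0,0]],
    [[0,0,-0.1],[0,0,0]],
    [[0,0,0],[0,0,0]]
  ]
}}

```text
time: 9.25
tool_pos: [613.7, 18.6, 101.8]
tcp_rot: [-3.142, 0.001, 0.117]
contact_force: [0.4, 0.3, -4.4]
grip_width: 51.3
finger_force: 30.0
```

Emit:
{"fn": "play_rows", "kwargs": {
  "rows": [
    [[0,0,-0.12],[0,0,0]],
    [[0,0,-0.12],[0,0,0]],
    [[0,0,-0.1],[0,0,0]],
    [[0,0,-0.05],[0,0,0]],
    [[0,0,0],[0,0,0]],
    [[0,0,0],[0,0,0]]
  ]
}}

```text
time: 10.0
tool_pos: [613.9, 18.6, 91.0]
tcp_rot: [3.141, -0.0, 0.117]
contact_force: [-4.3, -0.7, 2.7]
grip_width: 51.9
finger_force: 30.0
```

Emit:
{"fn": "play_rows", "kwargs": {
  "rows": [
    [[0,0,0],[0,0,0]],
    [[0,0,0],[0,0,0]],
    [[0,0,0],[0,0,0]],
    [[0,0,0],[0,0,0]],
    [[0,0,0.8],[0,0,0]],
    [[0,0,1],[0,0,0]],
    [[0,0,1],[0,0,0]],
    [[-0.3,-0.4,1],[0,0,0]],
    [[0,0,0],[0,0,0]],
    [[0,0,0],[0,0,0]]
  ],
  "hand": 1
}}

```text
time: 11.25
tool_pos: [604.6, 6.7, 203.6]
tcp_rot: [-3.141, 0.001, 0.117]
contact_force: [-0.1, 0.5, -0.9]
grip_width: 92.3
finger_force: 0.0
```

```bash
python3 - <<'E'
from ins import *
o=get_obs();print(o["tool_pos"],o["tcp_rot"],o["time"])
c=cam("top")
for d in trace("mould_bar","top")[:2]:
    print(d["p"],d["at"],c["f"][d["mask"]].mean(0))
    if c["f"][d["mask"]].mean()<110: print(fit(c,"mould_bar",d["mask"],(615,19,.118),56))
E
```

```text
[604.57350756   6.73086067 203.56494246] [-3.14127477e+00  1.09324516e-03  1.17236713e-01] 11.25
0.84 [161.1, 279.3] [90.42574257 82.41584158 81.12211221]
(np.float64(613.8595456739317), np.float64(19.821606843468977), np.float64(0.14643694431743126), np.float64(0.3705521472392639))
```

Emit:
{"fn": "play_rows", "kwargs": {
  "rows": [
    [[-0.628,-0.9685,-0.2],[0,0,-0.068]],
    [[-0.628,-0.9685,-0.2],[0,0,-0.068]],
    [[-0.628,-0.9685,-0.2],[0,0,-0.068]],
    [[-0.628,-0.9685,-0.2],[0,0,-0.068]],
    [[-0.628,-0.9685,-0.2],[0,0,-0.068]],
    [[-0.628,-0.9685,-0.2],[0,0,-0.068]],
    [[-0.628,-0.9685,-0.2],[0,0,-0.068]],
    [[-0.628,-0.9685,-0.2],[0,0,-0.068]],
    [[-0.628,-0.9685,-0.2],[0,0,-0.068]],
    [[0,0,0],[0,0,0]],
    [[0,0,-1],[0,0,0]],
    [[0,0,-1],[0,0,0]]
  ]
}}

```text
time: 12.85
tool_pos: [435.9, -254.2, 89.5]
tcp_rot: [-3.142, -0.0, 0.032]
contact_force: [-0.2, 0.2, -0.8]
grip_width: 91.9
finger_force: 0.0
```

Emit:
{"fn": "play_rows", "kwargs": {
  "rows": [
    [[0,0,-1],[0,0,0]],
    [[0,0,-0.87],[0,0,0]],
    [[0,0,0],[0,0,0]],
    [[0,0,0],[0,0,0]]
  ]
}}

```text
time: 13.35
tool_pos: [436.0, -254.7, 34.9]
tcp_rot: [3.141, -0.001, 0.033]
contact_force: [-0.5, -0.3, 0.7]
grip_width: 92.0
finger_force: 0.0
```

Emit:
{"fn": "play_rows", "kwargs": {
  "rows": [
    [[0,0,0],[0,0,0]],
    [[0,0,0],[0,0,0]],
    [[0,0,0],[0,0,0]],
    [[0,0,0],[0,0,0]],
    [[0,0,0],[0,0,0]],
    [[0,0,0],[0,0,0]]
  ],
  "hand": -1
}}

```text
time: 14.1
tool_pos: [435.3, -254.9, 34.3]
tcp_rot: [3.142, 0.0, 0.032]
contact_force: [0.1, 0.8, 1.5]
grip_width: 39.9
finger_force: 30.0
```

Emit:
{"fn": "play_rows", "kwargs": {
  "rows": [
    [[0,0,1],[0,0,0]],
    [[0.375,0.4375,0.9],[0,0,0.965]],
    [[0.375,0.4375,0.9],[0,0,0.965]],
    [[0.375,0.4375,0.9],[0,0,0.965]],
    [[0.375,0.4375,0.9],[0,0,0.965]],
    [[0.375,0.4375,0.9],[0,0,0.965]],
    [[0.375,0.4375,0.9],[0,0,0.965]],
    [[0.375,0.4375,0.9],[0,0,0.965]],
    [[0.375,0.4375,0.9],[0,0,0.965]],
    [[0.375,0.4375,0.6],[0,0,0.965]],
    [[0.375,0.4375,0],[0,0,0.965]],
    [[0.375,0.4375,0],[0,0,0.965]]
  ]
}}

```text
time: 15.6
tool_pos: [558.9, -109.9, 297.4]
tcp_rot: [-3.14, -0.001, 1.519]
contact_force: [0.1, -0.3, -4.9]
grip_width: 39.7
finger_force: 30.0
```

Emit:
{"fn": "play_rows", "kwargs": {
  "rows": [
    [[0.375,0.4375,0],[0,0,0.965]],
    [[0.375,0.4375,0],[0,0,0.965]],
    [[0.375,0.4375,0],[0,0,0.965]],
    [[0.375,0.4375,0],[0,0,0.965]],
    [[0.375,0.4375,0],[0,0,0.965]],
    [[0.375,0.4375,0],[0,0,0.965]],
    [[0.375,0.4375,0],[0,0,0.965]],
    [[0.375,0.4375,0],[0,0,0.965]],
    [[0.375,0.4375,0],[0,0,0.965]],
    [[0.375,0.4375,0],[0,0,0.965]],
    [[0.375,0.4375,0],[0,0,0.965]],
    [[0.375,0.4375,0],[0,0,0.965]]
  ]
}}

```text
time: 17.1
tool_pos: [694.0, 47.4, 296.5]
tcp_rot: [3.141, -0.003, 3.135]
contact_force: [0.1, -0.0, -5.4]
grip_width: 40.0
finger_force: 30.0
```

Emit:
{"fn": "play_rows", "kwargs": {
  "rows": [
    [[0.375,0.4375,0],[0,0,0.965]],
    [[0,0,0],[0,0,0]],
    [[0,0,0],[0,0,0]],
    [[0,0,0],[0,0,0]]
  ]
}}

```text
time: 17.6
tool_pos: [705.0, 59.4, 298.3]
tcp_rot: [-3.142, -0.001, -3.019]
contact_force: [0.1, 0.1, -4.5]
grip_width: 39.7
finger_force: 30.0
```

```bash
python3 - <<'E'
from ins import *
import pickle
o=get_obs();print(o["tool_pos"],o["tcp_rot"],o["grip_width"],o["time"])
c=cam("wrist"); pickle.dump(c,open("w3.pkl","wb")); f=c["f"].copy()
p,s=fitins(c,"tee",(598,138,.119)); print(p,s)
cs,_=cv2.findContours(ring(c,"tee",p).astype(np.uint8),cv2.RETR_CCOMP,1); cv2.drawContours(f,cs,-1,(255,0,0),1)
# held tee as predicted: offset 7.13
a=o["tcp_rot"][2]; t=np.array(o["tool_pos"][:2])+7.13*np.array([np.cos(a),np.sin(a)])
s=sil(c,SH["mould_tee"],(t[0],t[1],a+np.pi),o["tool_pos"][2]-34.6).astype(np.uint8)
cs,_=cv2.findContours(s,0,1); cv2.drawContours(f,cs,-1,(0,255,0),1)
b=sil(c,SH["mould_bar"],(613.9+1.4-.0,18.6+.2,.117),56).astype(np.uint8)
cs,_=cv2.findContours(b,0,1); cv2.drawContours(f,cs,-1,(0,0,255),1)
save(cv2.resize(f[:300],(800,428),interpolation=cv2.INTER_NEAREST),"w3.png")
E
```

```text
[704.97740062  59.41627157 298.28539843] [-3.14156591e+00 -5.37359355e-04 -3.01947624e+00] 39.688344657635646 17.6
(np.float64(598.5430267603938), np.float64(138.3565293925649), np.float64(0.12295619125420906)) 0.8188942098389204
```

View pics/w3.png

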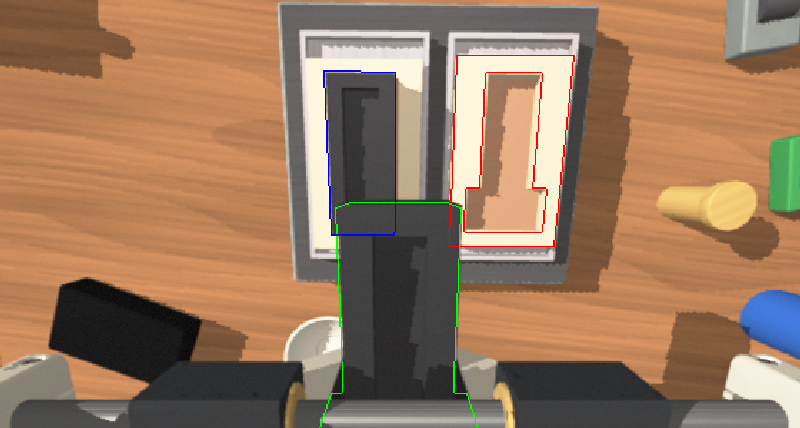

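The bar sits seated (blue outline matches). The T pocket fits at the same spot as in the opposite view, and the held tee's end matches the prediction. Placing the tee.

Emit:
{"fn": "play_rows", "kwargs": {
  "rows": [
    [[-0.665,0.528,-0.5],[0,0,0]],
    [[-0.665,0.528,-0.5],[0,0,0]],
    [[-0.665,0.528,-0.5],[0,0,0]],
    [[-0.665,0.528,-0.5],[0,0,0]],
    [[-0.665,0.528,-0.5],[0,0,0]],
    [[0,0,-1],[0,0,0]],
    [[0,0,-1],[0,0,0]],
    [[0,0,-1],[0,0,0]],
    [[0,0,-0.5],[0,0,0]],
    [[0,0,0],[0,0,0]],
    [[0,0,0],[0,0,0]],
    [[0,0,0],[0,0,0]]
  ]
}}

```text
time: 19.15
tool_pos: [606.3, 139.3, 119.7]
tcp_rot: [-3.142, 0.002, -3.018]
contact_force: [-0.4, -0.6, -4.4]
grip_width: 39.8
finger_force: 30.0
```

Emit:
{"fn": "play_rows", "kwargs": {
  "rows": [
    [[0,0,-0.15],[0,0,0]],
    [[0,0,-0.15],[0,0,0]],
    [[0,0,-0.13],[0,0,0]],
    [[0,0,-0.1],[0,0,0]],
    [[0,0,0],[0,0,0]]
  ]
}}

```text
time: 19.77
tool_pos: [605.4, 139.2, 102.0]
tcp_rot: [3.141, -0.001, -3.017]
contact_force: [-0.3, 0.5, -4.7]
grip_width: 39.8
finger_force: 30.0
```

Free entry, no contact. Down to the floor.

Emit:
{"fn": "play_rows", "kwargs": {
  "rows": [
    [[0,0,-0.12],[0,0,0]],
    [[0,0,-0.12],[0,0,0]],
    [[0,0,-0.1],[0,0,0]],
    [[0,0,-0.05],[0,0,0]],
    [[0,0,0],[0,0,0]],
    [[0,0,0],[0,0,0]]
  ]
}}

```text
time: 20.52
tool_pos: [605.6, 139.3, 90.8]
tcp_rot: [3.141, 0.0, -3.018]
contact_force: [0.1, -0.2, -4.3]
grip_width: 39.7
finger_force: 30.0
```

Emit:
{"fn": "play_rows", "kwargs": {
  "rows": [
    [[0,0,-0.04],[0,0,0]],
    [[0,0,0],[0,0,0]],
    [[0,0,0],[0,0,0]]
  ]
}}

```text
time: 20.9
tool_pos: [605.8, 139.3, 90.4]
tcp_rot: [3.142, 0.001, -3.017]
contact_force: [-2.9, 0.3, 5.8]
grip_width: 39.5
finger_force: 30.0
```

Emit:
{"fn": "play_rows", "kwargs": {
  "rows": [
    [[0,0,0],[0,0,0]],
    [[0,0,0],[0,0,0]],
    [[0,0,0],[0,0,0]],
    [[0,0,0],[0,0,0]],
    [[0,0,0.8],[0,0,0]],
    [[0,0,1],[0,0,0]],
    [[0,0,1],[0,0,0]],
    [[0,0,1],[0,0,0]],
    [[0,0,1],[0,0,0]],
    [[0,0,1],[0,0,0]]
  ],
  "hand": 1
}}

```text
time: 22.15
tool_pos: [605.5, 139.3, 264.5]
tcp_rot: [3.141, 0.0, -3.017]
contact_force: [0.3, 0.5, 0.1]
grip_width: 92.0
finger_force: 0.0
```

```bash
cat > lev.py <<'E'
from ins import *
np.set_printoptions(precision=1,suppress=True)
cs={}
for n in("top","scene"):
    c=cam(n); cs[n]=c; f=c["f"].astype(int)
    m=((f[...,0]>120)&(f[...,1]<70)&(f[...,2]<70)).astype(np.uint8)
    k,l,st,ce=cv2.connectedComponentsWithStats(m)
    c["red"]=[ce[i] for i in range(1,k) if st[i,4]>8]
    c["base"]=[(d["at"],d["p"]) for d in pinpoint("power_base",n)]
    c["tip"]=[(d["at"],d["p"]) for d in pinpoint("power_tip",n)]
def ray(c,q): return c["C"],c["Rw"]@np.linalg.inv(c["K"])@np.array([q[0],q[1],1.])
for a in cs["top"]["red"]:
    for b in cs["scene"]["red"]:
        (A,u),(B,v)=ray(cs["top"],a),ray(cs["scene"],b)
        s=np.linalg.lstsq(np.c_[u,-v],B-A,rcond=None)[0]; p,q=A+s[0]*u,B+s[1]*v
        if np.linalg.norm(p-q)<15 and 0<p[2]<150: print("red",a,b,(p+q)/2,np.linalg.norm(p-q))
for n in cs:
    for at,p in cs[n]["base"]: print(n,"base",at,p,w(cs[n],at,0)[0])
    for d in trace("mould_tee",n)+trace("mould_bar",n): print(n,d["p"],d["at"],w(cs[n],d["at"],98)[0])
E
python3 lev.py
```

```text
red [132.1 178.9] [419.9 154.6] [533.4 433.2  90.7] 1.4650519024875819
red [277.  255.6] [246.8 190.9] [302.9  20.2  13. ] 3.024795726148583
red [138.2 265.5] [353.  107.4] [284.7 415.2  91.9] 1.3216892137920695
top base [252.1, 146.8] 0.97 [321.2 416.1   0. ]
top base [214.7, 166.9] 0.93 [433.6 354.9   0. ]
top base [170.5, 137.5] 0.86 [570.8 444.5   0. ]
top 0.75 [263.0, 362.4] [ 280.5 -222.6   98. ]
top 0.73 [157.7, 231.6] [589.  145.5  98. ]
top 0.57 [151.7, 276.7] [604.1  15.4  98. ]
scene base [183.4, 426.2] 0.97 [574.5 445.1   0. ]
scene base [169.5, 372.0] 0.58 [445.  359.1   0. ]
scene base [139.7, 356.6] 0.41 [328.5 404.9  -0. ]
scene 0.69 [225.2, 166.3] [ 333.3 -229.1   98. ]
scene 0.78 [258.4, 320.9] [625.7  10.2  98. ]
```

Emit:
{"fn": "play_rows", "kwargs": {
  "rows": [
    [[-0.3,0.95,0.1],[0,0,0]],
    [[-0.3,0.95,0.1],[0,0,0]],
    [[-0.3,0.95,0.1],[0,0,0]],
    [[-0.3,0.95,0.1],[0,0,0]],
    [[-0.3,0.95,0.1],[0,0,0]],
    [[-0.3,0.95,0.1],[0,0,0]],
    [[0,0,0],[0,0,0]],
    [[0,0,0],[0,0,0]],
    [[0,0,0],[0,0,0]]
  ],
  "hand": -1
}}

```text
time: 23.78
tool_pos: [552.0, 309.3, 281.3]
tcp_rot: [-3.141, -0.0, -3.019]
contact_force: [-0.0, 1.2, -0.5]
grip_width: 6.3
finger_force: 0.0
```

```bash
python3 - <<'E'
from ins import *
np.set_printoptions(precision=1,suppress=True)
o=get_obs();print(o["tool_pos"],o["tcp_rot"],o["time"])
c=cam("wrist"); f=c["f"]
for d in pinpoint("power_base","wrist"): print("base",d["at"],d["p"],w(c,d["at"],0)[0])
for d in pinpoint("power_tip","wrist"): print("tip",d["at"],d["p"],w(c,d["at"],91)[0])
save(f,"w4.png")
t=cam("top")
for n,p0,z in(("mould_tee",(598,138,.12),56),("mould_bar",(615,19,.118),56)):
    for d in trace(n,"top")[:2]:
        if abs(w(t,d["at"],98)[0][:2]-p0[:2]).max()<40: print(n,d["p"],fit(t,n,d["mask"],p0,z),"pred",(sil(t,SH[n],p0,z)&d["mask"]).sum()/(sil(t,SH[n],p0,z)|d["mask"]).sum())
E
```

```text
[552.  309.3 281.3] [-3.1 -0.  -3. ] 23.775
base [203.5, 366.1] 0.95 [570.1 443.5   0. ]
base [106.9, 318.9] 0.75 [444.  351.4   0. ]
base [16.6, 384.4] 0.56 [327.3 416.4   0. ]
tip [194.0, 388.2] 0.9 [536.  436.2  91. ]
tip [63.7, 329.0] 0.76 [408.3 344.1  91. ]
mould_tee 0.95 (np.float64(596.9314375821909), np.float64(136.0543206153617), np.float64(0.16042919559964675), np.float64(0.9069182389937107)) pred 0.8894348894348895
mould_bar 0.96 (np.float64(614.7599062821502), np.float64(18.1342472029321), np.float64(0.11577846096965021), np.float64(0.9220462850182704)) pred 0.8909730363423212
```

View pics/w4.png

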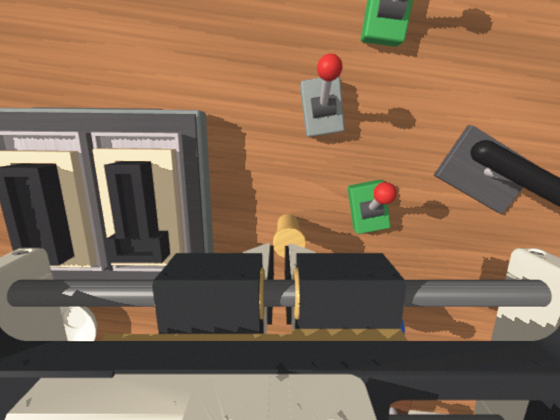

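Both moulds lie in their nests. The grey lever shows its base at (107,319) and its ball at (65,329), leaning towards the robot. I'll go behind it with the jaws closed.

Emit:
{"fn": "play_rows", "kwargs": {
  "rows": [
    [[-0.883,0.133,0],[0,0,0]],
    [[-0.883,0.133,0],[0,0,0]],
    [[-0.883,0.133,0],[0,0,0]],
    [[-0.883,0.133,0],[0,0,0]],
    [[-0.883,0.133,0],[0,0,0]],
    [[-0.883,0.133,0],[0,0,0]],
    [[-0.883,0.133,0],[0,0,0]],
    [[0,0,-0.5],[0,0,0]],
    [[0,0,-1],[0,0,0]],
    [[0,0,-1],[0,0,0]],
    [[0,0,-1],[0,0,0]],
    [[0,0,-1],[0,0,0]]
  ]
}}

```text
time: 25.58
tool_pos: [366.3, 338.2, 145.9]
tcp_rot: [3.141, 0.001, -3.018]
contact_force: [0.5, 0.8, 0.1]
grip_width: 0.5
finger_force: 0.0
```

Emit:
{"fn": "play_rows", "kwargs": {
  "rows": [
    [[0,0,-1],[0,0,0]],
    [[0,0,-0.95],[0,0,0]],
    [[0,0,0],[0,0,0]],
    [[0,0,0],[0,0,0]]
  ]
}}

```text
time: 26.08
tool_pos: [366.8, 338.6, 89.0]
tcp_rot: [3.141, 0.001, -3.018]
contact_force: [0.4, -0.3, 0.6]
grip_width: 0.2
finger_force: 0.0
```

Emit:
{"fn": "play_rows", "kwargs": {
  "rows": [
    [[0.4,0.077,0],[0,0,0]],
    [[0.4,0.077,0],[0,0,0]],
    [[0.4,0.077,0],[0,0,0]],
    [[0.4,0.077,0],[0,0,0]],
    [[0.4,0.077,0],[0,0,0]],
    [[0.4,0.077,0],[0,0,0]]
  ]
}}

```text
time: 26.82
tool_pos: [439.0, 352.2, 87.9]
tcp_rot: [3.141, -0.0, -3.018]
contact_force: [-1.2, 0.0, -0.4]
grip_width: 0.4
finger_force: 0.5
```

Emit:
{"fn": "play_rows", "kwargs": {
  "rows": [
    [[0.3,0.058,0],[0,0,0]],
    [[0.3,0.058,0],[0,0,0]],
    [[0.2,0.038,0],[0,0,0]],
    [[0,0,0],[0,0,0]]
  ]
}}

```text
time: 27.32
tool_pos: [458.0, 355.8, 87.2]
tcp_rot: [-3.139, -0.01, -3.017]
contact_force: [-14.2, -1.7, 6.4]
grip_width: 0.3
finger_force: 8.0
```

```bash
python3 - <<'E'
from h import *
np.set_printoptions(precision=1,suppress=True)
print(get_obs()["contact_force"])
for n in("top","scene"):
    c=cam(n)
    for d in pinpoint("power_tip",n): print(n,"tip",d["at"],round(d["p"],2),w(c,d["at"],91)[0])
E
```

```text
[-14.2  -1.7   6.4]
scene tip [157.7, 388.0] 0.62 [490.  355.9  91. ]
scene tip [172.7, 370.3] 0.56 [500.6 281.4  91. ]
scene tip [108.7, 354.8] 0.52 [291.1 416.   91. ]
scene tip [156.3, 416.4] 0.45 [532.  420.2  91. ]
```

Emit:
{"fn": "play_rows", "kwargs": {
  "rows": [
    [[0.08,0.015,0],[0,0,0]],
    [[0,0,0],[0,0,0]],
    [[-0.6,-0.115,0],[0,0,0]],
    [[-0.8,-0.15,0],[0,0,0]],
    [[-0.8,-0.15,0],[0,0,0]],
    [[0,0,1],[0,0,0]],
    [[0,0,1],[0,0,0]],
    [[0,0,1],[0,0,0]],
    [[0,-1,1],[0,0,0]],
    [[0,-1,1],[0,0,0]],
    [[0,-1,0],[0,0,0]],
    [[0,-1,0],[0,0,0]]
  ]
}}

```text
time: 29.02
tool_pos: [399.1, 223.8, 238.8]
tcp_rot: [3.141, 0.002, -3.017]
contact_force: [1.2, -0.3, 0.3]
grip_width: 0.2
finger_force: 0.0
```

```bash
python3 - <<'E'
from ins import *
np.set_printoptions(precision=1,suppress=True)
o=get_obs(); print(o["time"],o["tool_pos"],o["contact_force"])
cs={}
for n in("top","scene"):
    c=cam(n);cs[n]=c
    for d in pinpoint("power_tip",n): print(n,"tip",d["at"],round(d["p"],2),w(c,d["at"],91)[0])
s=cs["scene"]["f"][90:320,230:470]
save(cv2.resize(s,None,fx=2.5,fy=2.5,interpolation=cv2.INTER_CUBIC),"end.png")
E
```

```text
29.025 [399.1 223.8 238.8] [ 1.2 -0.3  0.3]
top tip [195.4, 155.6] 0.63 [484.8 366.1  91. ]
top tip [264.9, 138.9] 0.45 [286.6 414.   91. ]
scene tip [107.6, 351.9] 0.52 [282.4 412.4  91. ]
scene tip [155.1, 388.7] 0.48 [484.3 364.1  91. ]
```

View pics/end.png

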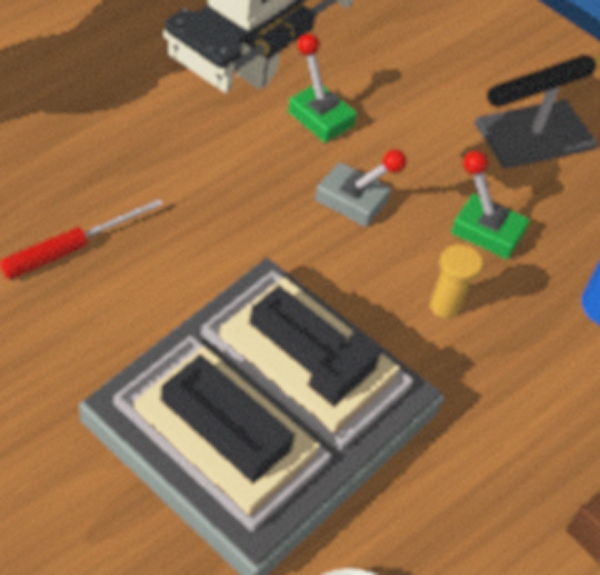

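The picture shows both moulds level in their matching pockets, around (228,415) and (315,340), and the grey lever thrown over with its ball at (395,160). The robot touches nothing, so I'm handing in.

```bash
python3 -c "
from plant import bot
print(bot.close_job())"
```

```text
the job is handed in; nothing more can be done
None
```

I handed the job in at about 29 s: both moulds are seated and released in their matching pockets, and the red lever on the grey box was thrown to its stop afterwards. The final pictures agree, but the hand-in returned no verdict.

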